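# Hang the reagent shelf on the slotted bench post and load it

### The job

Hang the small white shelf on the slotted bench post: pass its two claws into the two upper slots, push it in against the post and press it down by feel until the claws are fully home and the post's spring catch snaps out over the shelf's back plate, without forcing the sheet metal. Then gently stand the larger amber bottle upright on the shelf's tray, and leave the small dropper bottle, the petri dish and the sample jar where they are.

Things in the scene. Friction and masses are not known exactly. Their poses are not given: they have to be found in the camera images.
- post: Fixed bench post: grey foot (110 x 124 mm, front edge 32 mm ahead of origin), clamp collar 42 mm high, aluminium channel mast 40 mm wide, 26 deep, top at 197. Origin: on the bench below the middle of the slotted front face; x points into the face (push the shelf in along +x), z up. All sizes are for the mast at its lowest, foremost setting: it stands 0-12 mm higher and 0-11 mm farther back
- slots (a point): On the post's slotted face, lower edge of the middle slot (height 85 mm), mast at lowest and foremost; axes as post. Face 3 mm thick, hollow behind; one column of three upright slots 9.6 mm wide, 32 mm high, pitch 40 mm; the two upper have lower edges here and 40 mm above. Mark goes with the foot: real slots 0-12 mm higher, 0-11 mm back. Pushing the shelf with 20 N is safe, 40 N bends it
- catch (a joint): Steel spring catch above the top slot, a wedge 8 mm wide: slopes from the face (177 mm high) down to 5.5 mm in front of it, flat underside at 164.5 mm (moves with the mast). Metres: 0 sprung out, 0.0055 level with the face; spring 5 to 9 N. Pressing the shelf down past it takes 8 to 18 N over about 10 mm; it snaps out over the back plate's top when home, where the claws stop hard
- shelf_grip (a point): White steel shelf bracket, about 300 g, standing on the bench on its tray. Point: middle of its upright grip rib (10 mm thick along y, 44 mm long along x; rib top 14 mm above the point), 76 mm above the shelf's underside, 36 mm ahead of the rear face; x points to the rear, z up. Home: this point 36 mm in front of the post's face at height 150 mm (mast at its lowest)
- shelf_claws (a point): On the shelf's rear face, at the underside of the lower claw's neck (11 mm above the shelf's underside); axes as shelf_grip. Claws on the middle line, 6 mm wide, 9 mm long, necks 6 mm high, this one and one 40 mm above, each with a tooth hanging 9 mm below its neck. They enter the slots while this point is 9 to 26 mm above the slots' lower edge; then down, teeth behind the face, to the stop
- shelf_tray (a point): Floor of the tray at the middle of its free front part (75 x 70 mm), where the bottle goes; 58 mm ahead of and 72 mm below shelf_grip; lip 9 mm high round it. The shelf's back plate is 34 mm wide, 89 mm high, 4 mm thick, with a 14 mm wide window 61 to 85 mm above the underside that the catch looks through until the plate's top bar has passed below it. Hung, the shelf droops 1 to 3 degrees
- bottle_mid (a point): The larger amber bottle with a black cap: 45 mm in diameter, 92 mm high, about 140 g; the point is on its axis half-way up (46 mm)
- dropper_mid (a point): Bystander: small amber dropper bottle, 31 mm in diameter, 70 mm high; point half-way up
- petri_mid (a point): Bystander: lidded petri dish, 62 mm in diameter, 12 mm high; point half-way up
- jar_mid (a point): Bystander: white-lidded sample jar, 70 mm in diameter, 103 mm high; point half-way up
Not all that is in view belongs to the job. Leave any green or purple look-alike of the part that bears bottle_mid alone.

How it is judged:
By the outcome, as a careful person would: the job done as asked, in the order asked, and still so for the second after the job is handed in, with the robot touching nothing.
It also fails if it takes over 54 s, if anything falls off the work surface, if the arm or the gripper's body presses on something with over 40 N, if the wrist force passes 120 N, or if a joint passes its speed limit or range.

### The arm

A 7-joint arm with a two-finger parallel gripper is mounted at the origin on a cart in front of the work surface, level with it; the furniture and walls round the work are solid. World frame = base frame: x ahead of the robot, y to its left, z up, the work surface at z = 0. Lengths are in m, angles in rad, forces in N, time in s.
With the tool pointing down it reaches from about 0.4 to 0.85 m from the base axis. Payload 10.4 kg.
Tool frame: the origin (TCP) lies between the finger pads; the fingertips stand 22 mm ahead of it and the grasp point (between the pads) lies 3 mm ahead of it (r.nose_length is the distance from the TCP to the fingertips, in m); z points along the fingers, y is the line along which they close (so a half turn about z gives the same grasp; the last joint's range is limited). The gripper opens to 87 mm and grips with 3 to 60 N. Pads are 19 mm wide; open, the fingers measure 117 mm over their backs; the gripper's body (75 mm by 190 mm) begins 51 mm behind the grasp point.
Start: joints at [1.168, 0.332, -0.065, 1.46, 0.022, 1.35, -0.088], TCP at [0.232, -0.58, 0.245] pointing down, gripper open.
Joint ranges: [-2.6, 2.6], [-0.5, 2.12], [-1.47, 1.34], [0.16, 2.42], [-1.27, 4.41], [0.06, 2.06], [-2.6, 2.6]. Speed limits (rad/s): [2.22, 2.22, 2.79, 2.79, 3.14, 3.14, 3.14].

### API

Orientations are given as a unit quaternion [x, y, z, w].
In Python, from bench import readout, cams, r gives the robot as it stands. The module is installed in compiled form; this text tells all that it offers.
- The arm moves only by the tool step_arm, never from a script. Its argument "deltas" is a list that holds one entry, the list of rows, each a list of 7 numbers: the turn, a rotation vector about the tool's x, y, z in rad, then the shift along the tool's x, y, z in m, then the opening in per cent of the stroke, from 0 (shut) to 100 (fully open). A call has 1 to 20 rows; each row is the pose to reach, as a shift and turn from the pose commanded when the call began, along the tool's axes at that moment; what a row does not reach only later rows make up. A row lasts 1/8 s, in which the tool goes at most 62.5 mm and 10.7 degrees, less where a joint would pass 70% of its speed; a pose out of reach is approached as far as the arm can. A call with a gripper value outside its range is refused whole. The fingers move at their own pace and stop on an object; "squeeze" is the grip in N (left out, the last holds). Time passes only in rows, so rows that repeat a pose let the fingers close. It gives the time, the measured TCP pose, the force, the opening and the grip force at its end, in the units of the state.
- readout.read_state(): the state, without advancing time (a new reading comes with each control period).
- cams.camera(name): name is "scene" or "top"; returns a dict with "img" (384x512x3 uint8, red, green, blue), "fx", "fy", "cx", "cy" (pixels), "origin" and "rotation" of the camera in the world. Camera axes: x right, y up, looking along -z (the intrinsics and any distortion apply to the point x, -y, -z); pixel columns grow to the right and rows downward; lengths in m; the calibration is good to about 2 mm. A picture is of the moment at which its call begins. There is no depth.
- r.close_job(): hands the job in; it is judged then, once.
The state is a dict: "time": time; "joint_positions": joint angles; "joint_vel": joint speeds; "joint_torque": joint torques, N m; "ee_pos": TCP position; "eef_rot": TCP orientation; "ft_force": force on the tool from outside, world axes, zero at the start; "torque": the same for the moment, N m; "width": finger opening in m; "grip_force": force on a finger pad.
Only numpy, scipy, OpenCV 4.12 (cv2) and the standard library are available. Lean on these libraries where they do the work, as an engineer would, in place of code of your own. Each camera call takes 0.05 s, during which the arm holds its last target. There are 200 camera calls.

## Working session

There is one attempt and no reset: what is moved stays moved. The work goes in short steps, Python scripts to look and compute and a tool call to move; the robot and the scene stay as the last step left them, time stands still between calls to the robot, and variables do not carry over. Pictures are saved under pics/ and viewed, at most 10 in all, crops included, and the job is handed in when it is done.

Besides the shell and the picture viewer there is one more tool, called after "Emit:" as a command line: name --argument value ..., lists and objects as JSON in quotes. step_arm: Moves the arm, as the interface text tells. Its arguments: {"type":"object","properties":{"deltas":{"type":"array"},"squeeze":{"type":"number"}},"required":["deltas"]}

```bash
mkdir -p pics; python3 - <<'E'
from bench import readout,cams,r
import cv2,numpy as np
for n in("scene","top"):
    c=cams.camera(n);cv2.imwrite(f"pics/{n}0.png",cv2.resize(c["img"][:,:,::-1],(800,600),interpolation=cv2.INTER_CUBIC))
    print(n,{k:(np.round(v,4).tolist() if k!="img" else 0) for k,v in c.items()})
s=readout.read_state();print({k:np.round(v,4).tolist() for k,v in s.items()},r.nose_length)
E
```

```text
scene {'img': 0, 'fx': 414.484, 'fy': 414.484, 'cx': 248.8937, 'cy': 199.1427, 'origin': [-0.1404, 0.6094, 0.7123], 'rotation': [-0.2131, 0.3922, 0.7943, -0.4121]}
top {'img': 0, 'fx': 382.9548, 'fy': 382.9548, 'cx': 251.7831, 'cy': 193.9469, 'origin': [0.44, 0.1739, 1.0555], 'rotation': [-0.0213, 0.0319, 0.7154, -0.6977]}
{'time': 0.1, 'joint_positions': [1.1684, 0.3328, -0.0647, 1.4608, 0.0216, 1.3499, -0.0885], 'joint_vel': [-0.0017, -0.0022, 0.001, -0.0009, 0.0006, 0.0015, 0.0015], 'joint_torque': [0.0019, -62.4546, 0.0249, -39.0721, -0.0614, 0.0365, 0.0001], 'ee_pos': [0.2316, -0.5802, 0.2438], 'eef_rot': [0.982, 0.1888, -0.0001, -0.0006], 'ft_force': [0.0001, -0.2529, 0.1806], 'torque': [-0.0158, 0.0217, 0.0312], 'grip_force': 0.0, 'width': 0.087} 0.022
```

View pics/scene0.png

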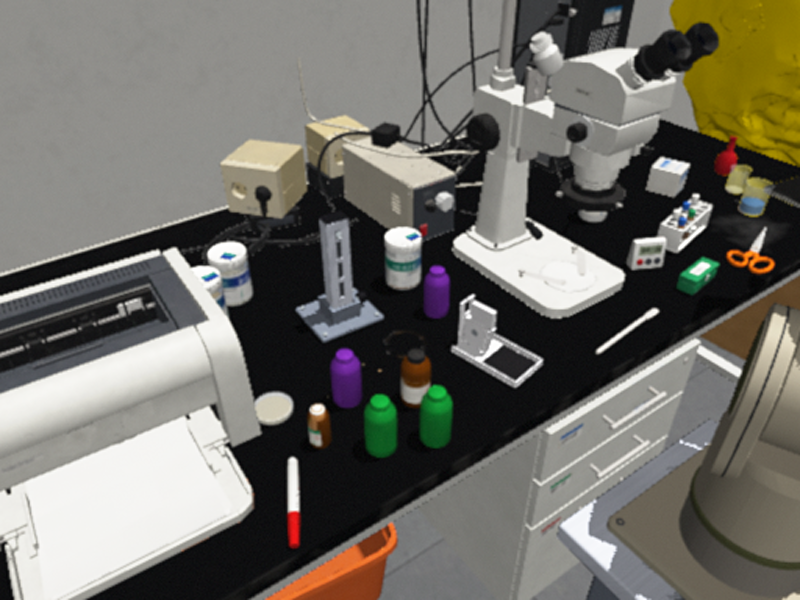

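View pics/top0.png

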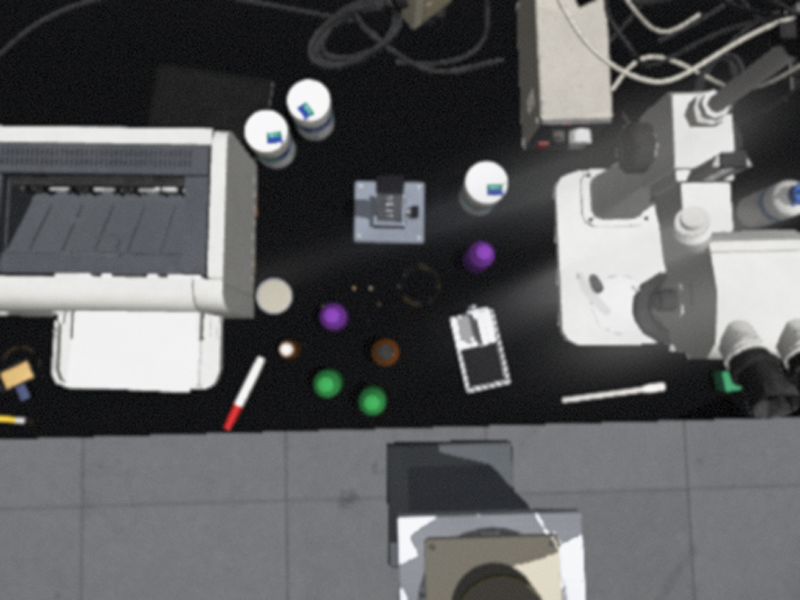

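The scene view shows the post at about (340,270), the white shelf at (495,340) and the amber bottle with a black cap at (415,380). Things that could be confused with the bottle are purple (346,378) and (436,292), green (380,427) and (436,417), and the dropper (318,425), which has a white cap and is the small one. In the top view the post is at (390,212), the shelf at (480,348) and the amber bottle at (386,352). I choose the amber one with the black cap and check it in a crop.

```bash
cat >h.py <<'E'
from bench import readout,cams,r
import cv2,numpy as np
from scipy.spatial.transform import Rotation as R
def ray(c,u,v):
    d=np.array([(u-c["cx"])/c["fx"],-(v-c["cy"])/c["fy"],-1.]);return np.array(c["origin"]),R.from_quat(c["rotation"]).apply(d)
def onz(c,u,v,z):
    o,d=ray(c,u,v);return o+d*(z-o[2])/d[2]
def proj(c,p):
    q=R.from_quat(c["rotation"]).inv().apply(np.array(p)-c["origin"]);return c["cx"]+c["fx"]*q[...,0]/-q[...,2],c["cy"]-c["fy"]*q[...,1]/-q[...,2]
def tri(c1,p1,c2,p2):
    o1,d1=ray(c1,*p1);o2,d2=ray(c2,*p2)
    t=np.linalg.lstsq(np.c_[d1,-d2],o2-o1,rcond=None)[0];a=o1+t[0]*d1;b=o2+t[1]*d2;return (a+b)/2,np.linalg.norm(a-b)
def crop(c,x0,y0,w,h,k):return cv2.resize(c["img"][y0:y0+h,x0:x0+w,::-1],None,fx=k,fy=k,interpolation=cv2.INTER_CUBIC)
E
python3 - <<'E'
from h import *
s=cams.camera("scene");t=cams.camera("top")
a=crop(s,185,130,170,140,4.5);b=crop(t,220,105,110,145,4.1)
cv2.imwrite("pics/c1.png",cv2.resize(crop(s,185,130,170,140,4.5),(765,600)) if 0 else a[:600]);cv2.imwrite("pics/c2.png",b)
print(a.shape,b.shape)
E
```

```text
(630, 765, 3) (594, 451, 3)
```

View pics/c1.png

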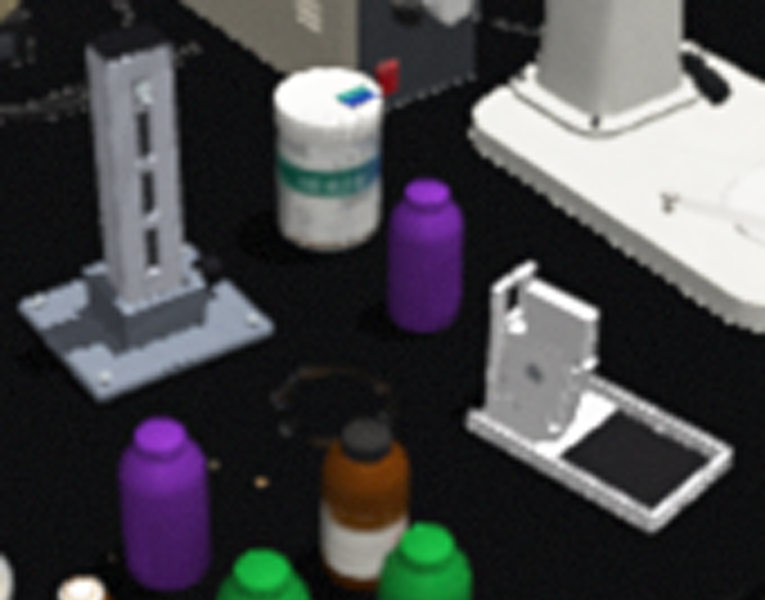

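View pics/c2.png

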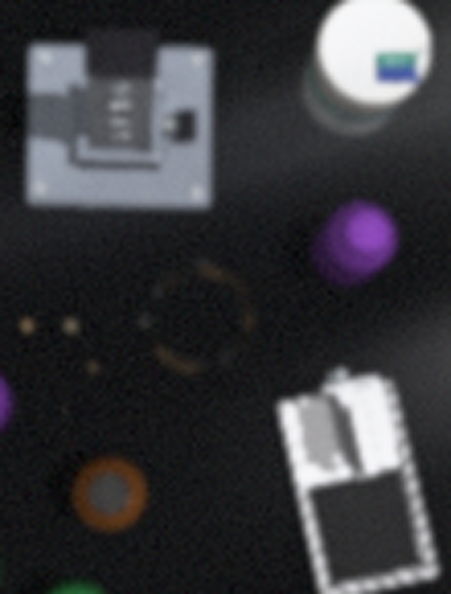

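The crops confirm the amber bottle with a black cap and white label: c1 (365,500), c2 (110,492). The green and purple ones are look-alikes. The foot corners in c2 are (27,45), (213,47), (213,208) and (27,207). The tray corners are (278,403), (388,375), (440,573) and (322,594).

```bash
python3 - <<'E'
from h import *
s=cams.camera("scene");t=cams.camera("top")
S=lambda x,y:(185+(x+.5)/4.5-.5,130+(y+.5)/4.5-.5); T=lambda x,y:(220+(x+.5)/4.1-.5,105+(y+.5)/4.1-.5)
P=lambda n,v:print(n,np.round(v,4).tolist() if not isinstance(v,tuple) else (np.round(v[0],4).tolist(),round(v[1],4)))
for n,a,b in [("foot TL",(20,307),(27,45)),("foot BL",(100,398),(27,207)),("foot BR",(272,325),(213,208)),
  ("mast top L",(88,52),(88,78)),("mast top R",(172,42),(156,78)),("bottle cap",(367,437),(110,492)),
  ("tray RL",(468,418),(278,403)),("tray FL",(652,528),(322,594)),("tray FR",(732,455),(440,573))]:
    P(n,tri(s,S(*a),t,T(*b)))
hsv=cv2.cvtColor(t["img"],cv2.COLOR_RGB2HSV)
m=np.zeros(hsv.shape[:2],np.uint8);m[190:255,280:332]=(hsv[190:255,280:332,2]>120)*255
# shelf tray outer contour
cs=max(cv2.findContours(m,cv2.RETR_EXTERNAL,2)[0],key=cv2.contourArea)
q=cv2.boxPoints(cv2.minAreaRect(cs));Q=np.array([onz(t,*p,.013) for p in q]);P("shelf box",Q)
m=np.zeros_like(m);m[110:160,222:276]=((hsv[110:160,222:276,2]>105))*255
cs=max(cv2.findContours(m,cv2.RETR_EXTERNAL,2)[0],key=cv2.contourArea)
q=cv2.boxPoints(cv2.minAreaRect(cs));Q=np.array([onz(t,*p,.012) for p in q]);P("foot box",Q)
m=np.zeros_like(m);w=hsv[200:250,230:265];m[200:250,230:265]=((w[...,0]<18)&(w[...,1]>120)&(w[...,2]>50))*255
cs=max(cv2.findContours(m,cv2.RETR_EXTERNAL,2)[0],key=cv2.contourArea);c,rad=cv2.minEnclosingCircle(cs);print(c,rad)
P("bottle@.07",onz(t,*c,.07));P("cap@.092",onz(t,*T(110,492),.092))
# rib top / plate
for n,a in [("plate top?",(340,372))]:P(n,onz(t,*T(*a),.089))
E
```

```text
foot TL ([0.738, 0.2218, 0.0097], np.float64(0.002))
foot BL ([0.6278, 0.2254, 0.0108], np.float64(0.0013))
foot BR ([0.6252, 0.1019, 0.0113], np.float64(0.0049))
mast top L ([0.6657, 0.1862, 0.2119], np.float64(0.0138))
mast top R ([0.6623, 0.1428, 0.2062], np.float64(0.0005))
bottle cap ([0.4355, 0.1738, 0.0891], np.float64(0.0001))
tray RL ([0.4911, 0.0592, 0.007], np.float64(0.0019))
tray FL ([0.3634, 0.0338, 0.0037], np.float64(0.0016))
tray FR ([0.3768, -0.0431, 0.0076], np.float64(0.0026))
shelf box [[0.5025, 0.0651, 0.013], [0.5191, -0.0133, 0.013], [0.3755, -0.0418, 0.013], [0.3594, 0.0358, 0.013]]
foot box [[0.7368, 0.2204, 0.012], [0.7341, 0.0983, 0.012], [0.6247, 0.1015, 0.012], [0.6275, 0.2227, 0.012]]
(246.60203552246094, 225.13265991210938) 8.86257553100586
bottle@.07 [0.4342, 0.1735, 0.07]
cap@.092 [0.4356, 0.1738, 0.092]
plate top? [0.5059, 0.0299, 0.089]
```

```bash
cat >>h.py <<'E'
def delta(p,yaw_deg=None,q=None):
    "tool-frame shift and turn from the measured pose to TCP p with tool x at yaw, z down"
    st=readout.read_state();R0=R.from_quat(st["eef_rot"])
    if q is None:
        a=np.radians(yaw_deg)/2;q=[np.cos(a),np.sin(a),0,0]
    return np.round(np.r_[(R0.inv()*R.from_quat(q)).as_rotvec(),R0.inv().apply(np.array(p)-st["ee_pos"])],4).tolist()
E
python3 - <<'E'
from h import *
s=cams.camera("scene");t=cams.camera("top");k=1.5625
for a,b in [((655,65),(740,345)),((700,40),(790,340)),((590,210),(690,300))]:
    print(tri(s,np.array(a)/k,t,np.array(b)/k))
y=np.radians(11.4);u=np.array([np.cos(y),np.sin(y)]);g=np.array([.4596,.0144])
def pp(n,dx,dy,z):
    p=np.r_[g+u*dx+np.array([-u[1],u[0]])*dy,z]
    a=np.array(proj(s,p));b=np.array(proj(t,p));print(n,p.round(4),((a-[185,130]+.5)*4.5).round(),((b-[220,105]+.5)*4.1).round())
pp("ribtop rear",.022,0,.09);pp("ribtop front",-.022,0,.09);pp("plate top L",.036,.017,.089);pp("plate top R",.036,-.017,.089);pp("grip",0,.005,.076)
print(delta([.22,-.40,.5],-20),delta([.30,-.0,.4],11.4),delta([.4518,.0128,.2],11.4))
E
```

```text
(array([ 0.42303181, -0.21005024,  0.43257583]), np.float64(0.030208433876795292))
(array([ 0.4144731 , -0.26159131,  0.45415404]), np.float64(0.06266949908101999))
(array([ 0.5082978 , -0.28352139,  0.15283246]), np.float64(0.021529075657961107))
ribtop rear [0.4812 0.0187 0.09  ] [540. 288.] [360. 412.]
ribtop front [0.438  0.0101 0.09  ] [604. 320.] [377. 482.]
plate top L [0.4915 0.0382 0.089 ] [502. 293.] [328. 396.]
plate top R [0.4982 0.0049 0.089 ] [539. 267.] [381. 384.]
grip [0.4586 0.0193 0.076 ] [564. 328.] [357. 449.]
[-0.0002, 0.0001, 0.7289, 0.056, -0.1719, -0.2555] [-0.0002, 0.0, 0.1809, 0.2786, -0.5138, -0.1555] [-0.0002, 0.0, 0.1809, 0.4244, -0.4693, 0.0445]
```

Emit:
step_arm --deltas '[[[0,0,0,0.03,-0.16,-0.356,100],[0,0,0,0.03,-0.16,-0.356,100],[0,0,0,0.03,-0.16,-0.356,100],[0,0,0,0.03,-0.16,-0.356,100],[0,0,0,0.03,-0.16,-0.356,100],[0,0,0,0.03,-0.16,-0.356,100],[0,0,0,0.03,-0.16,-0.356,100],[0,0,0.05,0.225,-0.298,-0.356,100],[0,0,0.1,0.225,-0.298,-0.356,100],[0,0,0.18,0.225,-0.298,-0.356,100],[0,0,0.18,0.225,-0.298,-0.356,100],[0,0,0.18,0.225,-0.298,-0.356,100]]]'

```text
time: 1.9
ee_pos: [0.3319, -0.2171, 0.6003]
eef_rot: [0.995, 0.103, 0.0, 0.0]
ft_force: [-0.4, -0.5, -0.0]
width: 0.0873
grip_force: 0.0
```

Emit:
step_arm --deltas '[[[0,0,0.007,0.13,-0.195,0.1,100],[0,0,0.007,0.13,-0.195,0.1,100],[0,0,0.007,0.13,-0.195,0.1,100],[0,0,0.007,0.13,-0.195,0.1,100],[0,0,0.007,0.13,-0.195,0.1,100],[0,0,0.007,0.166,-0.2,0.4,100],[0,0,0.007,0.166,-0.2,0.4,100],[0,0,0.007,0.166,-0.2,0.4,100],[0,0,0.007,0.166,-0.2,0.4,100],[0,0,0.007,0.166,-0.2,0.4,100],[0,0,0.007,0.166,-0.2,0.4,100]]]'

```text
time: 3.28
ee_pos: [0.4512, 0.0073, 0.1977]
eef_rot: [0.995, 0.096, -0.003, -0.001]
ft_force: [0.4, -0.2, 0.5]
width: 0.0876
grip_force: 0.0
```

```bash
python3 - <<'E'
from h import *
s=cams.camera("scene")
cv2.imwrite("pics/c3.png",crop(s,250,110,130,120,5)[:600]);print(delta([.4538,.0128,.079],11.4),readout.read_state()["ee_pos"])
E
```

```text
[-0.0012, 0.0024, -0.0073, 0.0024, -0.0048, 0.1214] [0.45269925 0.00758688 0.20043967]
```

View pics/c3.png

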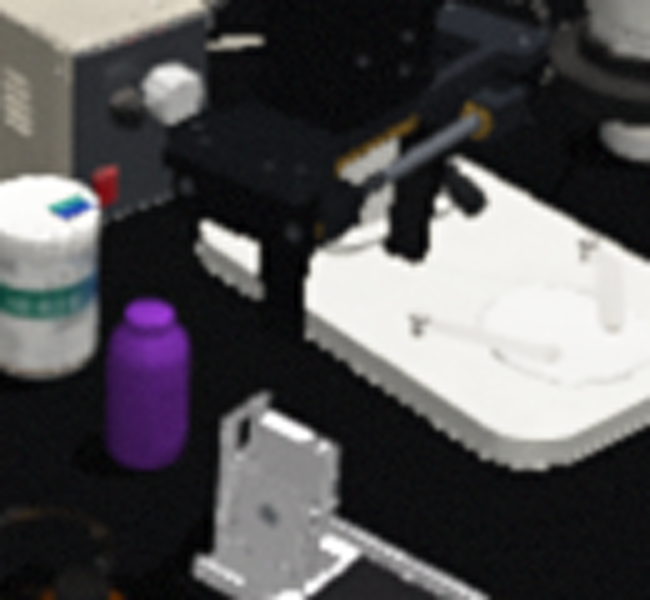

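The gripper (fingers at (285,300) and (410,220)) is above the rib (top strip at (290,430)), with nothing in the way. Descending.

Emit:
step_arm --deltas '[[[0,0,-0.005,0.002,-0.005,0.05,100],[0,0,-0.005,0.002,-0.005,0.09,100],[0,0,-0.005,0.002,-0.005,0.121,100],[0,0,-0.005,0.002,-0.005,0.121,100],[0,0,-0.005,0.002,-0.005,0.121,30],[0,0,-0.005,0.002,-0.005,0.121,0],[0,0,-0.005,0.002,-0.005,0.121,0],[0,0,-0.005,0.002,-0.005,0.121,0],[0,0,-0.005,0.002,-0.005,0.121,0],[0,0,-0.005,0.002,-0.005,0.121,0]]]' --squeeze 45

```text
time: 4.58
ee_pos: [0.4542, 0.014, 0.0795]
eef_rot: [0.995, 0.099, -0.0, 0.0]
ft_force: [0.3, 0.9, -0.5]
width: 0.0348
grip_force: 0.0
```

Emit:
step_arm --deltas '[[[0,0,0,0,0,0,0],[0,0,0,0,0,0,0],[0,0,0,0,0,0,0],[0,0,0,0,0,0,0]]]'

```text
time: 5.08
ee_pos: [0.4539, 0.0139, 0.0793]
eef_rot: [0.995, 0.099, -0.0, -0.0]
ft_force: [-0.7, 0.5, -3.2]
width: 0.0098
grip_force: 45.0
```

Emit:
step_arm --deltas '[[[0,0,0,0,0,-0.03,0],[0,0,0,0,0,-0.08,0],[0,0,0,0,0,-0.12,0],[0,0,0.05,0.04,-0.035,-0.12,0],[0,0,0.12,0.08,-0.07,-0.12,0],[0,0,0.18,0.12,-0.105,-0.115,0],[0,0,0.22,0.143,-0.123,-0.111,0],[0,0,0.22,0.143,-0.123,-0.111,0],[0,0,0.22,0.143,-0.123,-0.111,0],[0,0,0.22,0.143,-0.123,-0.111,0]]]'

```text
time: 6.32
ee_pos: [0.5701, 0.1615, 0.1907]
eef_rot: [1.0, -0.012, 0.0, 0.0]
ft_force: [-0.4, 0.3, -2.3]
width: 0.0095
grip_force: 45.0
```

```bash
python3 - <<'E'
from h import *
s=cams.camera("scene");t=cams.camera("top")
a=crop(s,180,115,120,130,4.6)[:598];b=crop(t,215,105,65,130,4.6)[:598]
im=np.zeros((598,a.shape[1]+b.shape[1]-1+1,3),np.uint8);im[:,:a.shape[1]]=a[:598];im[:,a.shape[1]:]=b[:598]
im=im[:,:];print(im.shape,a.shape[1]);cv2.imwrite("pics/c4.png",im[:, :800] if im.shape[1]>800 else im);st=readout.read_state();print(st["ee_pos"],st["eef_rot"],st["ft_force"])
E
```

```text
(598, 851, 3) 552
[0.57021781 0.16170201 0.19084049] [ 9.99932288e-01 -1.16277307e-02  2.86995112e-04  3.65651859e-04] [-0.12928032 -0.56885797 -2.45533488]
```

View pics/c4.png

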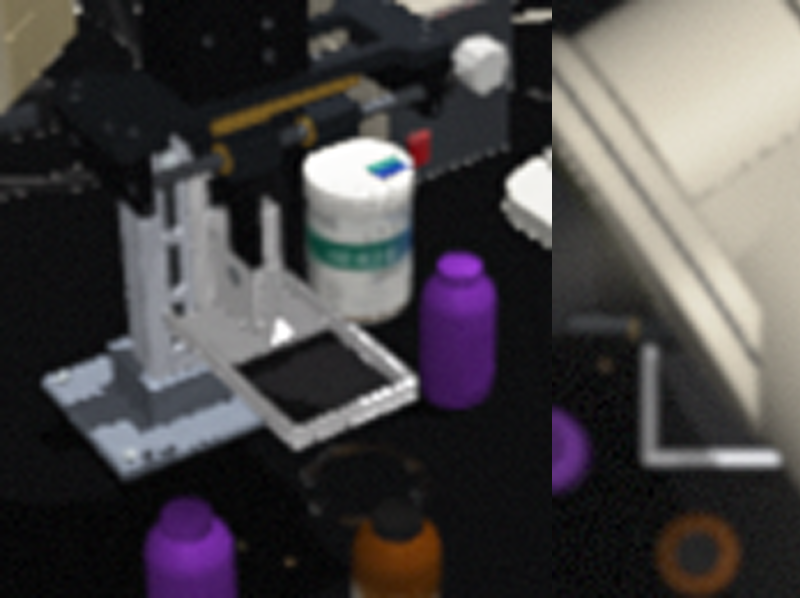

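The scene view shows the shelf held level in front of the post, its tray's front corner at (295,440). The arm hides the post in the top view, so I'll get slot height and lateral position from the first pictures.

```bash
python3 - <<'E'
from h import *
b=cv2.cvtColor(cv2.imread("pics/c2.png"),6);a=cv2.cvtColor(cv2.imread("pics/c1.png"),6)
print("c2 cols 74..170"); 
for y in range(20,172,6):print(y,b[y,76:172:4].tolist())
# slot line in c1
print("c1")
for y in range(30,300,5):
    x0=int(142+(y-90)*(153-142)/(270-90)); print(y,x0,a[y,x0-24:x0+28:4].tolist())
E
```

```text
c2 cols 74..170
20 [21, 17, 19, 20, 18, 16, 18, 19, 18, 20, 20, 19, 17, 16, 22, 19, 17, 20, 20, 19, 17, 19, 22, 16]
26 [16, 21, 21, 23, 26, 23, 22, 22, 28, 27, 29, 20, 22, 23, 22, 26, 23, 21, 27, 24, 21, 26, 16, 18]
32 [12, 21, 23, 30, 35, 35, 35, 34, 37, 37, 35, 38, 37, 36, 35, 36, 38, 38, 36, 35, 34, 24, 23, 21]
38 [26, 27, 29, 36, 37, 36, 36, 42, 40, 39, 39, 41, 40, 42, 41, 41, 38, 38, 42, 40, 36, 27, 23, 23]
44 [91, 83, 66, 44, 37, 41, 38, 38, 39, 40, 42, 42, 41, 42, 39, 43, 41, 41, 41, 41, 43, 52, 62, 67]
50 [144, 131, 99, 63, 42, 39, 37, 38, 42, 40, 42, 43, 41, 41, 40, 43, 43, 38, 39, 45, 68, 101, 122, 128]
56 [160, 145, 108, 64, 43, 39, 38, 40, 40, 39, 39, 42, 42, 40, 42, 42, 42, 43, 41, 52, 83, 124, 151, 160]
62 [160, 145, 108, 66, 44, 38, 39, 40, 43, 43, 41, 41, 41, 43, 44, 44, 42, 39, 40, 54, 90, 130, 153, 160]
68 [159, 146, 111, 69, 46, 42, 43, 45, 41, 45, 42, 39, 45, 42, 41, 44, 45, 44, 45, 61, 97, 133, 153, 159]
74 [160, 148, 120, 86, 61, 55, 52, 49, 50, 50, 51, 50, 49, 51, 50, 52, 52, 49, 52, 69, 102, 133, 150, 155]
80 [144, 146, 133, 106, 84, 77, 71, 73, 73, 78, 82, 88
[... 4908 characters left out ...]
 123, 76, 41, 56, 108, 137, 144, 145, 144]
255 152 [144, 143, 144, 147, 123, 71, 42, 68, 119, 142, 146, 145, 141]
260 152 [143, 144, 145, 149, 125, 73, 41, 64, 116, 139, 141, 143, 141]
265 152 [142, 145, 145, 147, 122, 96, 95, 109, 126, 138, 141, 143, 143]
270 153 [142, 143, 143, 141, 132, 161, 188, 177, 151, 140, 142, 143, 142]
275 153 [140, 142, 143, 140, 147, 158, 162, 154, 144, 141, 142, 143, 142]
280 153 [140, 145, 143, 137, 136, 136, 136, 140, 142, 142, 142, 142, 141]
285 153 [138, 142, 143, 137, 135, 137, 141, 145, 145, 143, 143, 144, 146]
290 154 [141, 142, 141, 139, 138, 142, 145, 139, 136, 142, 148, 150, 153]
295 154 [140, 141, 141, 142, 137, 139, 154, 146, 142, 148, 145, 132, 122]
```

```bash
python3 - <<'E'
from h import *
s=cams.camera("scene");t=cams.camera("top")
S=lambda x,y:(185+(x+.5)/4.5-.5,130+(y+.5)/4.5-.5); T=lambda x,y:(220+(x+.5)/4.1-.5,105+(y+.5)/4.1-.5)
for h in(0,.006,.012):
    print(h,"mast top front mid",onz(t,*T(121,77),.197+h).round(4),"L,R",onz(t,*T(84.8,77),.197+h)[1].round(4),onz(t,*T(157,77),.197+h)[1].round(4),
      "catch",onz(t,*T(122,92),.17+h).round(4))
for xf in(.658,.662,.666,.670):
    o=[]
    for (a,z) in[((147,111),.157),((150.5,172.5),.117),((153.5,230),.077)]:
        p,d=ray(s,*S(*a));q=p+d*(xf-p[0])/d[0];o+=[q[1].round(4),(q[2]-z).round(4)]
    print(xf,o)
for a in[(88,54),(172,43)]:
  for xf in(.660,.666):
    p,d=ray(s,*S(*a));q=p+d*(xf-p[0])/d[0];print("top",xf,q.round(4))
E
```

```text
0 mast top front mid [0.6659 0.1621 0.197 ] L,R 0.1822 0.1421 catch [0.6642 0.1614 0.17  ]
0.006 mast top front mid [0.6643 0.1622 0.203 ] L,R 0.1822 0.1423 catch [0.6627 0.1615 0.176 ]
0.012 mast top front mid [0.6627 0.1623 0.209 ] L,R 0.1821 0.1425 catch [0.6612 0.1615 0.182 ]
0.658 [np.float64(0.164), np.float64(0.014), np.float64(0.1646), np.float64(0.0131), np.float64(0.1653), np.float64(0.0131)]
0.662 [np.float64(0.1618), np.float64(0.0113), np.float64(0.1623), np.float64(0.0101), np.float64(0.1631), np.float64(0.01)]
0.666 [np.float64(0.1595), np.float64(0.0086), np.float64(0.1601), np.float64(0.0072), np.float64(0.1608), np.float64(0.0069)]
0.67 [np.float64(0.1573), np.float64(0.0059), np.float64(0.1579), np.float64(0.0043), np.float64(0.1586), np.float64(0.0037)]
top 0.66 [0.66   0.1969 0.2174]
top 0.666 [0.666  0.1938 0.2137]
top 0.66 [0.66   0.1439 0.2069]
top 0.666 [0.666  0.1404 0.2031]
```

```bash
python3 - <<'E'
from h import *
t=cams.camera("top");g=cv2.cvtColor(t["img"],7)
for v in range(184,202,3):print(v,g[v,228:250].tolist(), "x,y at u=235.5:",onz(t,235.5,v,.125).round(4)[:2])
print(g[200:212,245].tolist(),onz(t,245,205,.125).round(4))
u,v=onz(t,235,190,.125)[1],onz(t,236,190,.125)[1];print(u,v-u)
print(delta([.600,.1625,.180],-1.3))
E
```

```text
184 [23, 21, 19, 15, 19, 41, 80, 114, 109, 77, 53, 45, 46, 46, 44, 47, 47, 49, 58, 61, 63, 74] x,y at u=235.5: [0.5352 0.1981]
187 [14, 16, 17, 12, 20, 41, 85, 112, 107, 75, 42, 31, 37, 46, 43, 46, 47, 42, 47, 49, 50, 60] x,y at u=235.5: [0.5279 0.1983]
190 [11, 15, 14, 13, 15, 41, 80, 113, 108, 75, 43, 27, 25, 30, 41, 46, 47, 46, 43, 47, 43, 46] x,y at u=235.5: [0.5205 0.1985]
193 [13, 18, 14, 9, 16, 36, 84, 116, 108, 77, 44, 26, 29, 27, 29, 39, 45, 42, 46, 45, 46, 48] x,y at u=235.5: [0.5132 0.1986]
196 [7, 7, 10, 6, 20, 36, 81, 112, 109, 76, 41, 25, 29, 24, 25, 29, 40, 41, 45, 45, 46, 46] x,y at u=235.5: [0.5059 0.1988]
199 [19, 8, 10, 9, 17, 39, 82, 109, 106, 74, 37, 20, 25, 28, 23, 22, 25, 24, 34, 38, 41, 44] x,y at u=235.5: [0.4986 0.199 ]
[25, 30, 64, 108, 134, 114, 70, 27, 24, 19, 21, 22] [0.4834 0.1762 0.125 ]
0.19967838116608383 -0.0024353479104429754
[0.0004, -0.0005, -0.0001, 0.0297, -0.001, 0.0108]
```

Emit:
step_arm --deltas '[[[0,0,0,0.015,-0.0015,0.011,0],[0,0,0,0.03,-0.0015,0.011,0],[0,0,0,0.03,-0.0015,0.011,0],[0,0,0,0.03,-0.0015,0.011,0]]]'

```text
time: 7.08
ee_pos: [0.5998, 0.1637, 0.1796]
eef_rot: [1.0, -0.011, -0.0, -0.0]
ft_force: [0.2, -0.4, -2.5]
width: 0.0096
grip_force: 45.0
```

```bash
python3 - <<'E'
from h import *
s=cams.camera("scene");st=readout.read_state();print(st["ee_pos"],st["ft_force"])
cv2.imwrite("pics/c5.png",crop(s,195,140,70,75,8))
E
```

```text
[0.59979761 0.16366776 0.17971713] [-0.04759462 -0.14047294 -2.32842123]
```

View pics/c5.png

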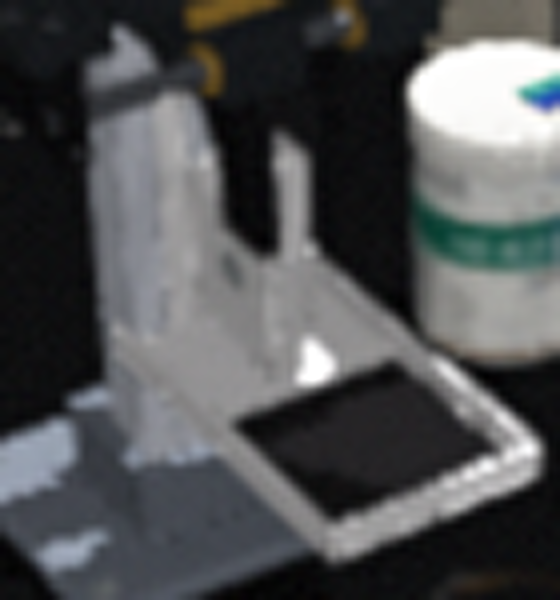

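The shelf sits squarely before the mast (plate at about (180,200)), but the claws are too small to see. From here I go by feel.

Emit:
step_arm --deltas '[[[0,0,0,0.004,0.0005,0,0],[0,0,0,0.007,0.0005,0,0],[0,0,0,0.009,0.0005,0,0],[0,0,0,0.011,0.0005,0,0],[0,0,0,0.013,0.0005,0,0]]]'

```text
time: 7.75
ee_pos: [0.6134, 0.1627, 0.1795]
eef_rot: [1.0, -0.011, 0.0, 0.0]
ft_force: [0.1, -0.6, -2.6]
width: 0.0096
grip_force: 45.0
```

Emit:
step_arm --deltas '[[[0,0,0,0.002,0,0,0],[0,0,0,0.004,0,0,0],[0,0,0,0.005,0,0,0],[0,0,0,0.006,0,0,0]]]'

```text
time: 8.25
ee_pos: [0.6188, 0.1627, 0.1795]
eef_rot: [1.0, -0.011, -0.001, 0.0]
ft_force: [-3.6, 0.1, 0.4]
width: 0.0094
grip_force: 45.0
```

Emit:
step_arm --deltas '[[[0,0,0,0.001,0,0,0],[0,0,0,0.0015,0,0,0],[0,0,0,0.0015,0,0,0]]]'

```text
time: 8.62
ee_pos: [0.6197, 0.1629, 0.1795]
eef_rot: [1.0, -0.011, -0.001, 0.0]
ft_force: [-6.3, -0.5, 2.2]
width: 0.0098
grip_force: 45.0
```

Emit:
step_arm --deltas '[[[0,0,0,0.0005,0,0.0015,0],[0,0,0,0.0005,0,0.003,0],[0,0,0,0.0005,0,0.004,0],[0,0,0,0.0005,0,0.005,0]]]'

```text
time: 9.12
ee_pos: [0.6202, 0.1633, 0.1752]
eef_rot: [1.0, -0.011, -0.001, 0.0]
ft_force: [-10.6, -0.1, 6.7]
width: 0.0095
grip_force: 45.0
```

Emit:
step_arm --deltas '[[[0,0,0,0.0005,0,0.0015,0],[0,0,0,0.0005,0,0.003,0],[0,0,0,0.0005,0,0.004,0],[0,0,0,0.0005,0,0.005,0]]]'

```text
time: 9.62
ee_pos: [0.6205, 0.1638, 0.1708]
eef_rot: [1.0, -0.01, -0.001, -0.0]
ft_force: [-12.7, -0.6, 11.5]
width: 0.0097
grip_force: 45.0
```

Emit:
step_arm --deltas '[[[0,0,0,0,0,0.0015,0],[0,0,0,0,0,0.003,0],[0,0,0,0,0,0.004,0],[0,0,0,0,0,0.005,0]]]'

```text
time: 10.12
ee_pos: [0.6203, 0.1638, 0.1651]
eef_rot: [1.0, -0.01, -0.001, -0.0]
ft_force: [-11.3, 0.5, 7.3]
width: 0.0097
grip_force: 45.0
```

Emit:
step_arm --deltas '[[[0,0,0,0,0,0.001,0],[0,0,0,0,0,0.002,0],[0,0,0,0,0,0.002,0]]]'

```text
time: 10.5
ee_pos: [0.6201, 0.1638, 0.163]
eef_rot: [1.0, -0.01, -0.001, -0.0]
ft_force: [-11.5, 1.6, 6.6]
width: 0.01
grip_force: 45.0
```

Emit:
step_arm --deltas '[[[0,0,0,0,0,0.001,0],[0,0,0,0,0,0.002,0],[0,0,0,0,0,0.002,0]]]'

```text
time: 10.88
ee_pos: [0.6204, 0.1642, 0.1626]
eef_rot: [1.0, -0.01, -0.001, -0.0]
ft_force: [-15.3, -0.6, 16.3]
width: 0.0095
grip_force: 45.0
```

Emit:
step_arm --deltas '[[[0,0,0,-0.001,0,0.0005,0],[0,0,0,-0.001,0,0.0005,0],[0,0,0,-0.001,0,0.0005,0]]]'

```text
time: 11.25
ee_pos: [0.6199, 0.1642, 0.1624]
eef_rot: [1.0, -0.01, -0.0, -0.0]
ft_force: [-13.8, -0.4, 17.7]
width: 0.0099
grip_force: 45.0
```

Emit:
step_arm --deltas '[[[0,0,0,-0.002,0,-0.002,0],[0,0,0,-0.003,0,-0.003,0],[0,0,0,-0.003,0,-0.0045,0],[0,0,0,-0.003,0,-0.006,0]]]'

```text
time: 11.75
ee_pos: [0.6174, 0.162, 0.165]
eef_rot: [1.0, -0.011, -0.001, 0.0]
ft_force: [1.1, -0.5, -14.8]
width: 0.0098
grip_force: 45.0
```

Emit:
step_arm --deltas '[[[0,0,0,0.001,0,0.0025,0],[0,0,0,0.001,0,0.003,0],[0,0,0,0.001,0,0.003,15],[0,0,0,0.001,0,0.003,25],[0,0,0,0.001,0,0.003,50],[0,0,0,0.001,0,0.003,50]]]'

```text
time: 12.5
ee_pos: [0.619, 0.1626, 0.1632]
eef_rot: [1.0, -0.011, 0.0, -0.0]
ft_force: [-0.4, 0.2, -0.8]
width: 0.0341
grip_force: 0.0
```

Emit:
step_arm --deltas '[[[0,0,0,0,0,-0.05,60],[0,0,0,0,0,-0.1,80],[0,0,0,-0.06,-0.002,-0.1,85],[0,0,0,-0.12,-0.005,-0.095,85],[0,0,0,-0.184,-0.007,-0.087,85],[0,0,0,-0.184,-0.007,-0.087,85],[0,0,0,-0.184,-0.007,-0.087,85]]]'

```text
time: 13.38
ee_pos: [0.4355, 0.1734, 0.2506]
eef_rot: [1.0, -0.011, 0.001, 0.0]
ft_force: [0.2, 0.3, 0.1]
width: 0.0737
grip_force: 0.0
```

```bash
python3 - <<'E'
from h import *
s=cams.camera("scene");st=readout.read_state();print(st["ee_pos"],st["ft_force"],st["eef_rot"])
cv2.imwrite("pics/c6.png",crop(s,185,130,110,125,4.8));print(delta([.435,.1737,.066],-1.3))
E
```

```text
[0.43602711 0.17343855 0.25058338] [ 0.40027219 -0.10977288  0.89219698] [ 9.99933642e-01 -1.15000680e-02  6.53795787e-04 -1.83100878e-04]
[-0.0004, -0.0013, -0.0003, -0.0013, -0.0002, 0.1846]
```

View pics/c6.png

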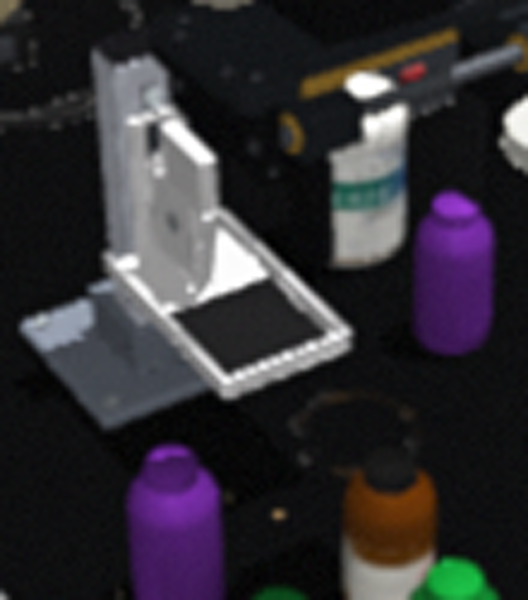

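The shelf hangs on the mast with the catch (150,95) just above the plate's top (150,118) and the tray front at (285,370). Next is the bottle.

Emit:
step_arm --deltas '[[[0,0,0,-0.001,0,0.06,85],[0,0,0,-0.001,0,0.12,85],[0,0,0,-0.001,0,0.17,85],[0,0,0,-0.001,0,0.195,85],[0,0,0,-0.001,0,0.195,70],[0,0,0,-0.001,0,0.195,40],[0,0,0,-0.001,0,0.195,40],[0,0,0,-0.001,0,0.195,40],[0,0,0,-0.001,0,0.195,40],[0,0,0,-0.001,0,0.195,40]]]' --squeeze 14

```text
time: 14.68
ee_pos: [0.4348, 0.1737, 0.056]
eef_rot: [1.0, -0.011, 0.001, 0.0]
ft_force: [-1.0, -0.7, 7.6]
width: 0.0442
grip_force: 14.0
```

Emit:
step_arm --deltas '[[[0,0,0,0,0,-0.015,40],[0,0,0,0,0,-0.05,40],[0,0,0,0,0,-0.1,40],[0,0,0,0,0,-0.13,40],[0,0,0,0,0,-0.15,40],[0,0,0,0,0,-0.15,40],[0,0,0,0,0,-0.15,40]]]'

```text
time: 15.55
ee_pos: [0.4335, 0.1735, 0.2044]
eef_rot: [1.0, -0.011, -0.0, 0.0]
ft_force: [-0.4, 0.4, -1.8]
width: 0.0445
grip_force: 14.0
```

```bash
python3 - <<'E'
from h import *
s=cams.camera("scene");st=readout.read_state();print(st["ee_pos"],st["ft_force"],st["eef_rot"],st["width"],st["grip_force"])
cv2.imwrite("pics/c7.png",crop(s,190,120,120,125,4.8))
S=lambda x,y:(185+(x+.5)/4.8-.5,130+(y+.5)/4.8-.5)
for z in(.094,.1):print(z,onz(s,*S(228,390),z),onz(s,*S(350,340),z))
E
```

```text
[0.43340782 0.17343125 0.20416605] [-0.1971172  -0.73095561 -2.28878632] [ 9.99938450e-01 -1.10730058e-02 -6.54991982e-04  2.34502626e-04] 0.04408766602375461 13.997851919375535
0.094 [0.52510297 0.20863302 0.094     ] [0.52298104 0.13531563 0.094     ]
0.1 [0.51864495 0.2125222  0.1       ] [0.51654361 0.13991628 0.1       ]
```

View pics/c7.png

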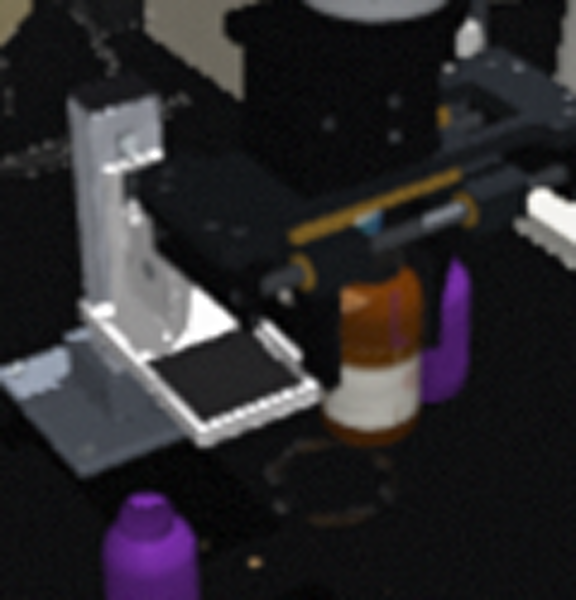

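The bottle is upright in the gripper (base at (370,430)) and clear of the tray. Moving it over the tray middle at about (0.569, 0.164), then lowering by feel.

Emit:
step_arm --deltas '[[[0,0,0,0.045,0.002,0,40],[0,0,0,0.09,0.004,0,40],[0,0,0,0.12,0.006,0,40],[0,0,0,0.136,0.0065,0,40],[0,0,0,0.136,0.0065,0.02,40],[0,0,0,0.136,0.0065,0.04,40],[0,0,0,0.136,0.0065,0.054,40],[0,0,0,0.136,0.0065,0.054,40]]]'

```text
time: 16.6
ee_pos: [0.5687, 0.1639, 0.1496]
eef_rot: [1.0, -0.011, -0.001, 0.0]
ft_force: [-0.5, 0.4, -1.4]
width: 0.0442
grip_force: 14.0
```

Emit:
step_arm --deltas '[[[0,0,0,0,0,0.0015,40],[0,0,0,0,0,0.003,40],[0,0,0,0,0,0.0045,40],[0,0,0,0,0,0.0045,40]]]'

```text
time: 17.1
ee_pos: [0.5698, 0.1642, 0.1466]
eef_rot: [1.0, -0.011, 0.0, 0.0]
ft_force: [-0.5, -0.3, -1.5]
width: 0.0442
grip_force: 14.0
```

Emit:
step_arm --deltas '[[[0,0,0,0,0,0.001,40],[0,0,0,0,0,0.002,40],[0,0,0,0,0,0.003,40],[0,0,0,0,0,0.003,40]]]'

```text
time: 17.6
ee_pos: [0.5697, 0.1642, 0.1434]
eef_rot: [1.0, -0.011, -0.0, 0.0]
ft_force: [0.5, -0.6, -1.7]
width: 0.0441
grip_force: 14.0
```

Emit:
step_arm --deltas '[[[0,0,0,0,0,0.001,40],[0,0,0,0,0,0.002,40],[0,0,0,0,0,0.003,40],[0,0,0,0,0,0.003,40]]]'

```text
time: 18.1
ee_pos: [0.5698, 0.1644, 0.1408]
eef_rot: [1.0, -0.011, 0.0, -0.0]
ft_force: [-0.9, -0.4, 2.6]
width: 0.0442
grip_force: 14.0
```

Contact with the tray. Releasing.

Emit:
step_arm --deltas '[[[0,0,0,0,0,0,51],[0,0,0,0,0,0,53],[0,0,0,0,0,0,56],[0,0,0,0,0,0,60],[0,0,0,0,0,0,70],[0,0,0,0,0,0,75],[0,0,0,0,0,-0.02,75],[0,0,0,0,0,-0.06,75],[0,0,0,0,0,-0.12,75],[0,0,0,0,0,-0.17,75],[0,0,0,-0.06,0,-0.2,75],[0,0,0,-0.12,0,-0.2,75],[0,0,0,-0.12,0,-0.2,75]]]'

```text
time: 19.73
ee_pos: [0.4463, 0.1687, 0.3431]
eef_rot: [1.0, -0.009, 0.003, 0.003]
ft_force: [0.2, -0.5, 1.0]
width: 0.0654
grip_force: 0.0
```

```bash
python3 - <<'E'
from h import *
s=cams.camera("scene");st=readout.read_state();print(st["time"],st["ee_pos"],st["ft_force"])
cv2.imwrite("pics/c8.png",crop(s,150,110,150,185,3.2))
E
```

```text
19.775 [0.44833525 0.16748762 0.34267812] [1.00832813 0.62528746 0.53782925]
```

View pics/c8.png

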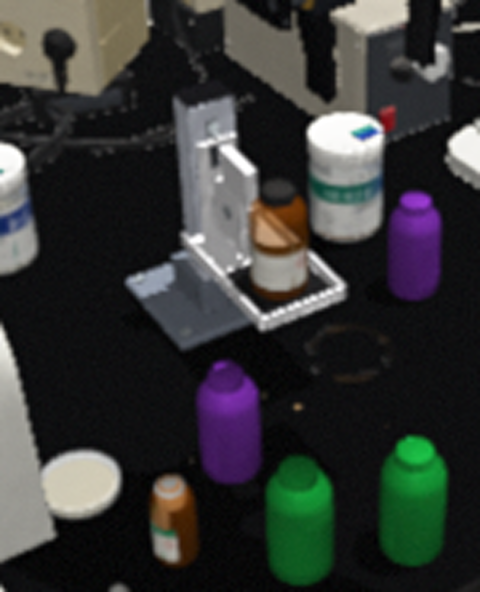

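The bottle stands upright on the tray at (278,245). The shelf is hung with the catch above its plate (210,135), and the dropper (173,520), petri dish (82,483) and jar (345,180) have not moved. Handing in.

```bash
python3 -c "
from bench import r
print(r.close_job())"
```

```text
the job is handed in; nothing more can be done
None
```

The shelf is hung with its claws home and the catch snapped (it held against a 12 N upward pull), the amber bottle stands upright on the tray, and the dropper bottle, petri dish and jar were left where they were; I handed the job in at about 20 s.

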